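Set the iris lever of a light stage to the red tab and clamp it

TASK

Push the blue pin of the iris lever round its arc until the lever's black pointer is in line with the red tab on the scale of the white light stage, and let it rest there; then push the orange pin of the clamp lever outwards until it reaches its stop, so the setting is locked. Push only, from the side with the fingertips or the outside of the fingers: do not take either pin between the fingers. Leave the red tab, the insert standing on the window and the loose things beside the stage where they are, and finish with the pointer still at the tab.

Things in the scene. Friction and masses are not known exactly. Their poses are not given: they have to be found in the camera images.
- light_stage: white light stage fixed to the bench, a flat box 200 x 230 x 32 mm (x, y, z); origin at the centre of its underside, z up. Its -x side is the front with the scale, towards the robot, give or take 0.4 rad; +y is its left seen from the robot. Box top 32 mm above the bench, round window (radius 43 mm) to 44 mm, iris ring round it (radius 62 mm) to 42 mm. Scale marks 88 to 102 mm from the ring's axis.
- ring_axis (a point): on the vertical axis of the iris ring, at the centre of the window's top, 44 mm above the bench
- iris_ring (a joint): angle of iris ring and lever, rad, 0 to 1.92 between stops. At 0 the lever points 125 degrees counterclockwise from the stage's +x (front left); it grows counterclockwise seen from above, so the lever goes along the front to the right. Starts at 0 to 0.4, always short of the tab. Friction about 2 N at the pin; it stays where it is left, without springing or coasting.
- iris_pin (a point): middle of the exposed height of the upright blue pin on the iris lever: 10 mm diameter, 74 mm from the ring's axis, free from 42 mm to 72 mm above the bench (this point at 57 mm). No other part near its path rises above 45 mm, save the insert at the centre of the window.
- pointer_tip (a point): tip of the black pointer of the iris lever, in line with the pin and 88 mm from the ring's axis, 36 mm above the bench
- index_tip (a point): inner tip of the red tab on the scale, 88 mm from the same axis and at the same height; pointer and tab are in line when the two tips meet. The tab is stiff, tops out at 36 mm, and stands 0.75 to 1.75 rad round the scale in the sense of joint iris_ring; it must not be moved.
- clamp_lever (a joint): angle of the clamp lever, rad: 0 to 0.3 at the start (open, pointing to the stage's +x), 1.5 at its stop (clamped, pointing outwards to the stage's -y). It grows clockwise seen from above; friction about 2 N at the pin; it stays where it is left. The locking itself is not simulated.
- clamp_pivot (a point): on the clamp lever's vertical pivot, 50 mm above the bench, at x = +20, y = -100 mm of the stage
- clamp_pin (a point): middle of the exposed height of the upright orange pin on the clamp lever: 10 mm diameter, 42 mm from the pivot, free from 42 mm to 71 mm above the bench (this point at 57 mm)
- insert_b: loose aluminium insert 26 x 34 x 30 mm standing on the middle of the window (its top 74 mm above the bench); origin at the centre of its underside; leave alone
- eyepiece: loose black eyepiece, 47 mm diameter, 63 mm tall, standing on the bench left of the stage; origin at the centre of its underside; leave alone
- paste_syringe_1: loose yellow and white syringe 19 x 105 x 15 mm lying on the bench in front of the stage; origin at the centre of its underside; leave alone
- insert_c: loose aluminium insert 36 x 36 x 36 mm standing on the bench to the right of the front half of the stage; origin at the centre of its underside; leave alone

How it is judged:
On the way, in this order (a step that is already met when the one before it is completed fails the run):
1. the pointer rests at the red tab (tips within 4 mm) while the clamp is still open (joint below 0.5 rad) (horizontal distance between pointer_tip and index_tip below 0.004 m and velocity of joint iris_ring between -0.03 and 0.03 rad/s and value of joint clamp_lever below 0.5 rad), for 0.3 s.
2. the clamp lever is at its stop (joint above 1.35 rad) (value of joint clamp_lever above 1.35 rad), for 0.2 s.
At the end, for the whole second after the job is handed in: pointer tip within 4 mm of the red tab's tip (about 2.6 degrees), clamp lever past 1.35 rad of its 1.5 rad, both at rest (horizontal distance between pointer_tip and index_tip below 0.004 m and value of joint clamp_lever above 1.35 rad and velocity of joint iris_ring between -0.03 and 0.03 rad/s and velocity of joint clamp_lever between -0.05 and 0.05 rad/s); the robot touches nothing.
It fails at once if the blue or the orange pin is taken between the fingers ((horizontal distance between the grasp point and iris_pin below 0.006 m and height (world z) of the grasp point below 0.082 m) or (horizontal distance between the grasp point and clamp_pin below 0.006 m and height (world z) of the grasp point below 0.082 m)).
It fails at once if the red tab is moved by more than 4 mm (distance of index_tip from where it was at the start of the episode above 0.004 m).
It fails at once if the insert on the window is moved by more than 10 mm (distance of insert_b from where it was at the start of the episode above 0.01 m).
It fails at once if the eyepiece, the syringe or the insert beside the stage is moved by more than 15 mm (distance of any of eyepiece, paste_syringe_1, insert_c from where it was at the start of the episode above 0.015 m).
It also fails if it takes over 67 s, if anything falls off the work surface, if the arm or the gripper's body presses on something with over 40 N, if the wrist force passes 120 N, or if a joint passes its speed limit or range.

ROBOT

A 6-joint arm with a two-finger parallel gripper is mounted at the origin on a cart in front of the work surface, level with it; the furniture and walls round the work are solid. World frame = base frame: x ahead of the robot, y to its left, z up, the work surface at z = 0. Lengths are in m, angles in rad, forces in N, time in s.
With the tool pointing down it reaches from about 0.275 to 0.725 m from the base axis. Payload 5.6 kg.
Tool frame: the origin (TCP) lies at the very end of the fingers, on their centre line; the grasp point (between the pads) lies 19 mm behind it (arm.hold_point_z is the distance from the TCP to the grasp point, in m); x points along the fingers, y is the direction in which the jaws open and shut, and the axes are right-handed (so a half turn about x gives the same grasp; the last joint's range is limited). The gripper opens to 85 mm and grips with 20 to 120 N. Pads are 22 mm wide; open, the fingers measure 114 mm over their backs; the gripper's body (76 mm by 85 mm) begins 54 mm behind the grasp point. The pads swing forward as they close: fully open they stand 13 mm farther back than shut.
Start: joints at [0.285, 0.255, 0.108, 0, -1.424, -0.285], TCP at [0.55, 0, 0.231] pointing down, gripper open.
Joint ranges: [-2.95, 2.95], [-1.21, 1.97], [-1.09, 1.5], [-2.87, 1.71], [-2.94, -0.07], [-3.05, 3.05]. Speed limits (rad/s): [2.57, 2.57, 3.14, 3.14, 3.14, 3.14].

INTERFACE

Orientations are given as a rotation vector (axis times angle).
In Python, from rig import arm, cams gives the robot as it stands.
- The arm moves only by the shell command python3 -m jog 'ROWS'. ROWS is JSON, a list of rows, each a list of 7 numbers: the shift along the tool's x, y, z in mm, then the turn, a rotation vector about the tool's x, y, z in rad, then the closure, from 0 (fully open) to 1 (shut). A call has 1 to 20 rows; each row is the pose to reach, as a shift and turn from the pose commanded when the call began, along the tool's axes at that moment; what a row does not reach only later rows make up. A row lasts 1/10 s, in which the tool goes at most 50 mm and 8.59 degrees, less where a joint would pass 70% of its speed; a pose out of reach is approached as far as the arm can. A call with a gripper value outside its range is refused whole. The fingers move at their own pace and stop on an object; the grip force is fixed at half the most. Time passes only in rows, so rows that repeat a pose let the fingers close. It gives the time, the measured TCP pose, the force and the opening at its end, in the units of the state.
- arm.get_obs(): the state, without advancing time (a new reading comes with each control period).
- cams.read_camera(name): name is "scene" or "side" or "wrist"; returns (picture, depth): 384x512x3 uint8, red, green, blue; 384x512 float32, m along the optical axis (not along the pixel's ray), 0 where there is no reading.
- cams.camera_params(name): a dict with "intrinsics" (3x3 intrinsics, pixels), "eye" and "rotation" of the camera in the world. Camera axes: x right, y up, looking along -z (the intrinsics and any distortion apply to the point x, -y, -z); pixel columns grow to the right and rows downward; lengths in m; the calibration is good to about 2 mm. The wrist camera is an equidistant fisheye: a pixel r from the principal point sees the ray r / f radians off the axis. A picture is of the moment at which its call begins: read the wrist's pose just before it. camera_params takes no time and is no camera call; for the wrist camera it gives the pose at the moment of the call.
- arm.close_job(): hands the job in, once; it reports no verdict.
The state is a dict: "t": time; "joint_pos": joint angles; "qvel": joint speeds; "tau": joint torques, N m; "tcp_pos": TCP position; "tcp_rot": TCP orientation; "force": force on the tool from outside, world axes, zero at the start; "moment": the same for the moment, N m; "width": finger opening in m.
Only numpy, scipy, OpenCV 4.12 (cv2) and the standard library are available. Lean on these libraries where they do the work, as an engineer would, in place of code of your own. Each camera call takes 0.05 s, during which the arm holds its last target.

## Working session

There is one attempt and no reset: what is moved stays moved. The work goes in short steps, Python scripts to look and compute and a shell command to move; the robot and the scene stay as the last step left them, time stands still between calls to the robot, and variables do not carry over. Pictures are saved under pics/ and viewed, and the job is handed in when it is done.

```bash
mkdir -p pics; ls
cat > h.py <<'E'
import numpy as np, cv2
from rig import arm, cams
def snap(n,tag):
    p=cams.camera_params(n); im,d=cams.read_camera(n)
    cv2.imwrite(f'pics/{tag}.png',im[:,:,::-1]); np.savez(f'{tag}.npz',im=im,d=d,K=p['intrinsics'],e=p['eye'],R=p['rotation'])
    return im,d,p
def ray(z,u,v,fish=False):
    K=z['K']
    x=(u-K[0,2])/K[0,0]; y=(v-K[1,2])/K[1,1]
    if fish:
        r=np.hypot(x,y); s=np.sin(r)/max(r,1e-9); c=np.array([x*s,-y*s,-np.cos(r)])
    else: c=np.array([x,-y,-1.])
    return z['R']@c
def onz(z,u,v,h,fish=False):
    d=ray(z,u,v,fish); e=np.array(z['e']); return e+d*(h-e[2])/d[2]
E
python3 - <<'E'
from h import *
o=arm.get_obs(); print(o['tcp_pos'],o['tcp_rot'],o['width'],o['t'])
for n in ['scene','side','wrist']:
    im,d,p=snap(n,n+'0'); print(n,p)
E
```

```text
pics
[5.49514524e-01 4.65013980e-05 2.30399433e-01] [-1.20825804  1.21065569  1.21047926] 0.08517454737758669 0.0
scene {'intrinsics': array([[458.37387938,   0.        , 258.67678185],
       [  0.        , 458.37387938, 189.9255351 ],
       [  0.        ,   0.        ,   1.        ]]), 'eye': array([0.16840473, 0.60808763, 0.67816611]), 'rotation': array([ 0.31919735, -1.05465319, -2.31317381])}
side {'intrinsics': array([[486.66482191,   0.        , 255.21504328],
       [  0.        , 486.66482191, 189.27107618],
       [  0.        ,   0.        ,   1.        ]]), 'eye': array([0.5530228 , 0.84894567, 0.75397336]), 'rotation': array([0.00739563, 1.3251148 , 2.82850782])}
wrist {'intrinsics': array([[297.31863964,   0.        , 256.38963958],
       [  0.        , 297.31863964, 189.24576737],
       [  0.        ,   0.        ,   1.        ]]), 'eye': array([ 0.55037339, -0.07024112,  0.3750209 ]), 'rotation': array([ 0.00487011, -0.44671903,  3.1079193 ])}
```

```bash
sed -i "s/R=p\['rotation'\]/R=cv2.Rodrigues(np.array(p['rotation'],float))[0]/" h.py
python3 - <<'E'
import numpy as np,cv2
for n in ['scene0','side0','wrist0']:
    z=dict(np.load(n+'.npz')); z['R']=cv2.Rodrigues(z['R'])[0]; np.savez(n+'.npz',**z)
print(cv2.Rodrigues(np.array([-1.20825804,1.21065569,1.21047926]))[0].round(3))
E
```

```text
[[-0.002 -1.     0.   ]
 [-0.     0.     1.   ]
 [-1.     0.002 -0.   ]]
```

View pics/scene0.png

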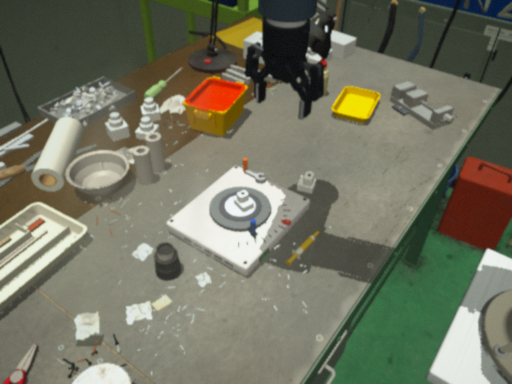

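View pics/side0.png

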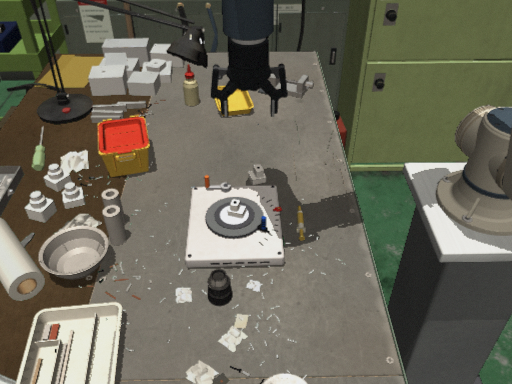

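View pics/wrist0.png

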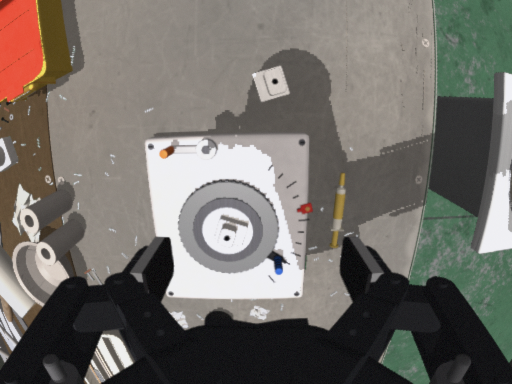

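```bash
cat > m.py <<'E'
from h import *
import sys
def meas(tag,fish):
    z=np.load(tag+'.npz'); im=z['im']; hsv=cv2.cvtColor(im,cv2.COLOR_RGB2HSV)
    H,S,V=[hsv[...,i] for i in range(3)]
    for n,m in dict(blue=(H>105)&(H<130)&(S>150)&(V>60),red=((H<5)|(H>174))&(S>150)&(V>80),orange=(H>5)&(H<16)&(S>150)&(V>120),yellow=(H>18)&(H<30)&(S>130)&(V>100)).items():
        k,l,s,c=cv2.connectedComponentsWithStats(m.astype(np.uint8))
        for i in range(1,k):
            if s[i,4]<12: continue
            ys,xs=np.where(l==i)
            print(tag,n,s[i].tolist(),c[i].round(1), [onz(z,*c[i],h,fish)[:2].round(4).tolist() for h in (0.036,.057,.071)])
meas('wrist0',True); meas('scene0',False); meas('side0',False)
E
python3 m.py
python3 - <<'E'
import cv2
im=cv2.imread('pics/wrist0.png')[125:305,140:360]
cv2.imwrite('pics/w0c.png',cv2.resize(im,None,fx=3.4,fy=3.3,interpolation=cv2.INTER_CUBIC))
E
```

```text
wrist0 blue [276, 265, 6, 9, 46] [278.4 269.3] [[0.5203, 0.1401], [0.5222, 0.1271], [0.5234, 0.1184]]
wrist0 red [0, 0, 42, 102, 3423] [17.9 46. ] [[0.889, -0.1843], [0.868, -0.1772], [0.854, -0.1725]]
wrist0 red [298, 203, 14, 10, 71] [305.1 207.8] [[0.4897, 0.0531], [0.4935, 0.0455], [0.496, 0.0404]]
wrist0 orange [37, 14, 3, 23, 23] [37.8 25. ] [[0.8492, -0.2064], [0.8307, -0.198], [0.8183, -0.1924]]
wrist0 orange [41, 49, 2, 17, 17] [41.9 57. ] [[0.8384, -0.1572], [0.8206, -0.1518], [0.8087, -0.1482]]
wrist0 orange [23, 70, 18, 16, 25] [32.8 78. ] [[0.8563, -0.1307], [0.8373, -0.127], [0.8247, -0.1245]]
wrist0 orange [10, 88, 14, 13, 18] [17.9 94.6] [[0.8886, -0.1119], [0.8677, -0.1093], [0.8537, -0.1076]]
wrist0 orange [160, 150, 8, 8, 40] [163.4 153.6] [[0.66, -0.0152], [0.6532, -0.0186], [0.6486, -0.0209]]
wrist0 orange [305, 206, 5, 6, 15] [307.2 208.7] [[0.4871, 0.0542], [0.491, 0.0465], [0.4936, 0.0414]]
wrist0 yellow [24, 0, 23, 92, 318] [38.  57.5] [[0.846, -0.1581], [0.8277, -0.1526], [0.8155, -0.149]]
wrist0 yellow [339, 173, 6, 12, 52] [341.8 178.6] [[0.4459, 0.0161], 
[... 4553 characters left out ...]
220.3  87.3] [[0.6382, -0.5057], [0.6357, -0.4661], [0.634, -0.4397]]
side0 yellow [227, 89, 27, 26, 485] [239.2 101.8] [[0.5792, -0.4158], [0.5785, -0.3788], [0.578, -0.3541]]
side0 yellow [215, 98, 6, 13, 53] [217.9 103.5] [[0.6414, -0.4072], [0.6388, -0.3704], [0.6371, -0.3459]]
side0 yellow [129, 115, 10, 2, 15] [133.  115.4] [[0.8786, -0.3463], [0.869, -0.3113], [0.8627, -0.288]]
side0 yellow [98, 142, 52, 35, 898] [126.7 161.8] [[0.8557, -0.126], [0.8468, -0.0975], [0.8409, -0.0785]]
side0 yellow [298, 213, 5, 10, 47] [300.  217.2] [[0.4448, 0.0834], [0.448, 0.1058], [0.4501, 0.1208]]
side0 yellow [300, 229, 5, 11, 35] [301.3 234.7] [[0.4468, 0.1364], [0.4499, 0.1573], [0.452, 0.1711]]
```

View pics/w0c.png

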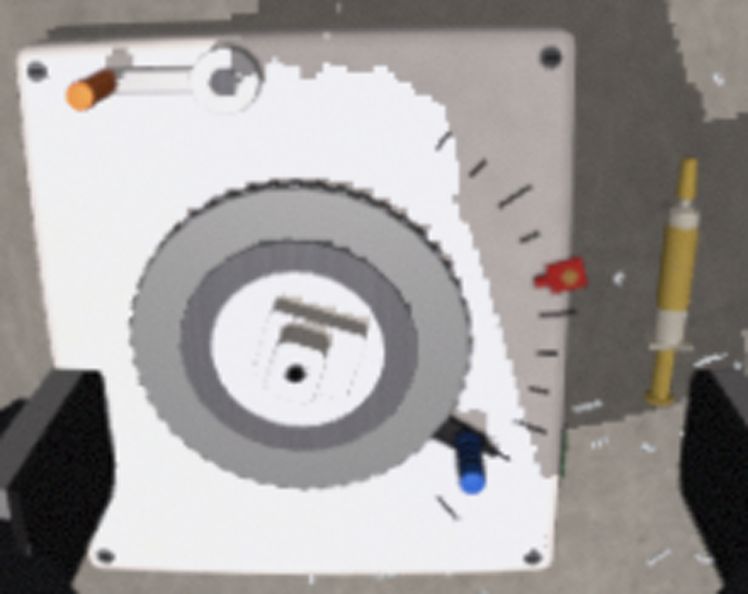

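```bash
cat > ring.py <<'E'
from h import *
import sys
def circ(P):
    for _ in range(4):
        A=np.c_[2*P,np.ones(len(P))]; s=np.linalg.lstsq(A,(P**2).sum(1),rcond=None)[0]
        r=np.sqrt(s[2]+s[0]**2+s[1]**2); e=np.abs(np.hypot(*(P-s[:2]).T)-r); 
        P=P[e<max(2*np.median(e),5e-4)]
    return s[:2].round(4),round(r,4),round(e.mean(),5),len(P)
def ring(tag,fish,c0):
    z=np.load(tag+'.npz'); g=cv2.GaussianBlur(cv2.cvtColor(z['im'],cv2.COLOR_RGB2GRAY),(3,3),0).astype(float)
    for R,h in((.062,.042),(.043,.044)):
        c=np.array(c0)
        for it in range(3):
            P=[]
            for a in np.arange(0,2*np.pi,.04):
                rs=np.arange(R-.010,R+.010,.0005); q=[]
                for r in rs:
                    d=z['R'].T@(np.array([c[0]+r*np.cos(a),c[1]+r*np.sin(a),h])-z['e'])
                    x,y,w=d[0],-d[1],-d[2]
                    n=np.hypot(x,y); k=np.arctan2(n,w)/n if fish else 1/w
                    q.append((z['K'][0,0]*x*k+z['K'][0,2],z['K'][1,1]*y*k+z['K'][1,2]))
                q=np.array(q,np.float32); p=cv2.remap(g.astype(np.float32),q[:,:1],q[:,1:],cv2.INTER_LINEAR).ravel()
                gr=(p[4:]-p[:-4]); i=gr.argmax()
                if gr[i]>15: P.append(c+rs[i+2]*np.array([np.cos(a),np.sin(a)]))
            f=circ(np.array(P)); c=f[0]
        print(tag,R,f)
if __name__=='__main__':
    ring('wrist0',True,(.575,.087)); ring('scene0',False,(.575,.08)); ring('side0',False,(.575,.08))
    # points by hand from 3.4/3.3 crop
    z=np.load('wrist0.npz'); f=lambda x,y,h:onz(z,(x+.5)/3.4-.5+140,(y+.5)/3.3-.5+125,h,True)[:2].round(4)
    for n,x,y,h in [('ringc',300,335,.042),('bluetop',472,483,.072),('bluebase',467,440,.042),('ptr',507,459,.036),('tabtip',537,280,.036),('tabbody',570,274,.036),('orangetop',79,97,.071),('pivot',228,80,.05),
     ('FR',572,35,.032),('FL',552,562,.032),('BR',20,42,.032),('BL',90,568,.032)]: print(n,f(x,y,h))
E
python3 ring.py
```

```text
wrist0 0.062 (array([0.5848, 0.0782]), np.float64(0.0631), np.float64(0.0002), 91)
wrist0 0.043 (array([0.575 , 0.0879]), np.float64(0.0499), np.float64(0.00161), 75)
scene0 0.062 (array([0.5831, 0.0824]), np.float64(0.064), np.float64(0.00069), 116)
scene0 0.043 (array([0.5617, 0.0767]), np.float64(0.0428), np.float64(0.00156), 56)
side0 0.062 (array([0.5859, 0.0841]), np.float64(0.0649), np.float64(0.00068), 101)
side0 0.043 (array([0.5653, 0.0668]), np.float64(0.0367), np.float64(0.00134), 56)
ringc [0.5843 0.0744]
bluetop [0.5233 0.1203]
bluebase [0.5231 0.1192]
ptr [0.5068 0.1318]
tabtip [0.499  0.0552]
tabbody [0.487 0.053]
orangetop [ 0.6493 -0.0204]
pivot [ 0.6046 -0.0217]
FR [ 0.4893 -0.035 ]
FL [0.4846 0.1874]
BR [ 0.6832 -0.0352]
BL [0.682  0.1946]
```

```bash
python3 -m jog '[[0,10,40,0,0,0,1],[0,20,80,0,0,0,1],[0,34,120,0,0,0,1],[0,34,152,0,0,0,1],[30,34,152,0,0,0,1],[60,34,152,0,0,0,1],[80,34,152,0,0,0,1],[80,34,152,0,0,0,1],[80,34,152,0,0,0,1],[80,34,152,0,0,0,1]]'
python3 - <<'E'
from h import *
print(arm.get_obs()['tcp_pos'],arm.get_obs()['tcp_rot'],arm.get_obs()['width'])
snap('wrist','wrist1')
E
```

```text
t: 1.15
tcp_pos: [0.5169, 0.1523, 0.1529]
tcp_rot: [-1.21, 1.207, 1.208]
force: [-0.5, 0.7, -0.1]
width: 0.0001
[0.51693252 0.15230735 0.15288453] [-1.20977997  1.20657785  1.20786287] 9.381444655205052e-05
```

View pics/wrist1.png

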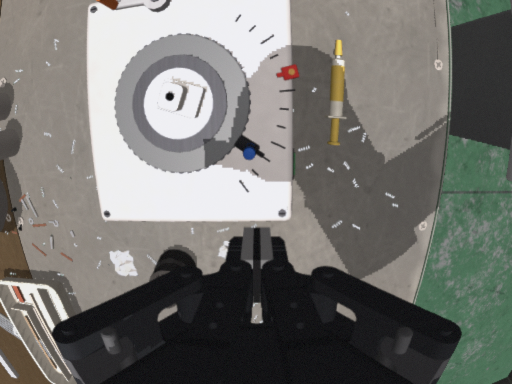

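```bash
sed -i '/^meas(/d' m.py; echo "
if __name__=='__main__': meas(sys.argv[1],sys.argv[1][0]=='w')" >> m.py; python3 m.py wrist1
python3 - <<'E'
from ring import *
ring('wrist1',True,(.5848,.0785))
z=np.load('wrist1.npz')
print('eyepiece top',onz(z,177,258,.063,True)[:2])
im=z['im'][20:170,200:350,::-1]; cv2.imwrite('pics/w1c.png',cv2.resize(im,None,fx=4,fy=4,interpolation=cv2.INTER_CUBIC))
E
```

```text
wrist1 blue [244, 147, 12, 12, 114] [248.9 152.5] [[0.5241, 0.1248], [0.5235, 0.1213], [0.5232, 0.119]]
wrist1 red [277, 65, 22, 15, 162] [288.5  72.3] [[0.4896, 0.0535], [0.4918, 0.0558], [0.4933, 0.0573]]
wrist1 orange [288, 68, 7, 7, 22] [291.   71.3] [[0.4874, 0.0525], [0.4898, 0.0548], [0.4914, 0.0564]]
wrist1 yellow [335, 40, 7, 15, 90] [338.2  47.4] [[0.445, 0.0283], [0.4508, 0.0326], [0.4547, 0.0355]]
wrist1 yellow [331, 66, 13, 35, 409] [337.3  82.9] [[0.4459, 0.061], [0.4516, 0.0627], [0.4554, 0.0638]]
wrist1 yellow [329, 119, 10, 26, 184] [334.3 131.7] [[0.4475, 0.1051], [0.4531, 0.1032], [0.4569, 0.102]]
wrist1 0.062 (array([0.585, 0.079]), np.float64(0.0625), np.float64(0.00032), 149)
wrist1 0.043 (array([0.5851, 0.079 ]), np.float64(0.0432), np.float64(0.00022), 149)
eyepiece top [0.59080933 0.21699285]
```

View pics/w1c.png

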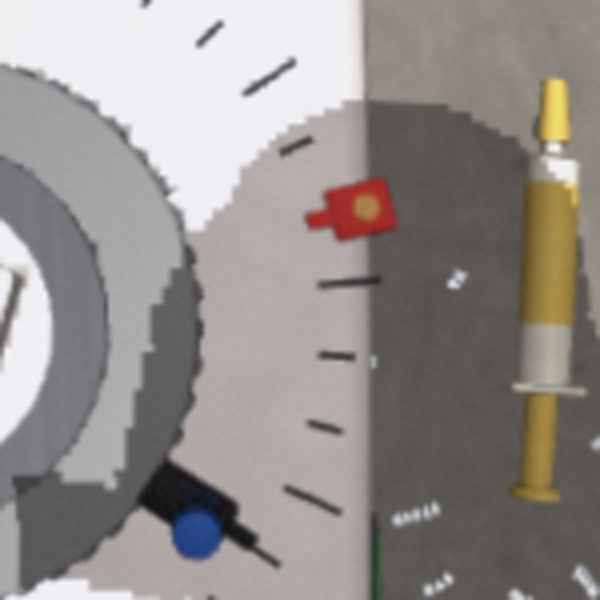

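```bash
python3 - <<'E'
from h import *
z=np.load('wrist1.npz'); c=np.array([.585,.079])
for n,u,v in [('tab',276.2,75.3),('ptr',269.4,160.9)]:
    p=onz(z,u,v,.036,True)[:2]-c; print(n,p+c,np.hypot(*p),np.degrees(np.arctan2(p[1],p[0]))%360)
p=np.array([.5233,.1195])-c; print(np.hypot(*p),np.degrees(np.arctan2(p[1],p[0])))
E
python3 -m jog '[[25,0,0,0,0,0,1],[50,0,0,0,0,0,1],[75,0,0,0,0,0,1],[90,0,0,0,0,0,1],[100,0,0,0,0,0,1],[100,0,0,0,0,0,1]]'
```

```text
tab [0.5002433  0.05636292] 0.0877276178613216 194.95368797037227
ptr [0.50578749 0.13241098] 0.09553718937339745 146.00921127810383
0.07380474239505207 146.7190272922406
t: 1.8
tcp_pos: [0.5158, 0.1519, 0.0509]
tcp_rot: [-1.209, 1.21, 1.209]
force: [-0.7, 0.2, 0.4]
width: 0.0001
```

```bash
python3 -m jog '[[0,0,-6,0,0,0,1],[0,0,-12,0,0,0,1],[0,0,-15,0,0,0,1],[0,0,-18,0,0,0,1],[0,0,-21,0,0,0,1],[0,0,-24,0,0,0,1],[0,0,-27,0,0,0,1],[0,0,-30,0,0,0,1],[0,0,-33,0,0,0,1],[0,0,-36,0,0,0,1],[0,0,-38,0,0,0,1],[0,0,-40,0,0,0,1],[0,0,-40,0,0,0,1],[0,0,-40,0,0,0,1]]'
python3 - <<'E'
from h import *
print(arm.get_obs()['tcp_pos'],arm.get_obs()['force'])
snap('wrist','wrist2'); snap('side','side2')
E
python3 m.py wrist2 | grep -v yel;python3 m.py side2|grep blue
```

```text
t: 3.2
tcp_pos: [0.5162, 0.112, 0.0514]
tcp_rot: [-1.209, 1.209, 1.209]
force: [-1.2, 2.2, -0.2]
width: -0.0001
[0.5161786  0.11195421 0.05140029] [-1.22294389  2.15949386 -0.1864442 ]
wrist2 blue [255, 201, 15, 6, 47] [261.8 203.2] [[0.5135, 0.0968], [0.5139, 0.0896], [0.5142, 0.0848]]
wrist2 blue [258, 207, 9, 2, 13] [262.5 207.6] [[0.5131, 0.0995], [0.5135, 0.0919], [0.5139, 0.0869]]
wrist2 blue [259, 211, 10, 3, 12] [263.3 212. ] [[0.5126, 0.1022], [0.5131, 0.0943], [0.5135, 0.089]]
wrist2 blue [253, 216, 20, 24, 410] [262.4 227.7] [[0.513, 0.1121], [0.5135, 0.1028], [0.5138, 0.0967]]
wrist2 red [287, 114, 35, 25, 473] [305.4 126.5] [[0.49, 0.0533], [0.4935, 0.0518], [0.4958, 0.0507]]
wrist2 orange [6, 6, 11, 16, 131] [11.1 13.7] [[0.6871, -0.0391], [0.6647, -0.0285], [0.6498, -0.0214]]
wrist2 orange [305, 121, 11, 11, 32] [310.3 126.2] [[0.4873, 0.0531], [0.4912, 0.0516], [0.4937, 0.0506]]
```

View pics/wrist2.png

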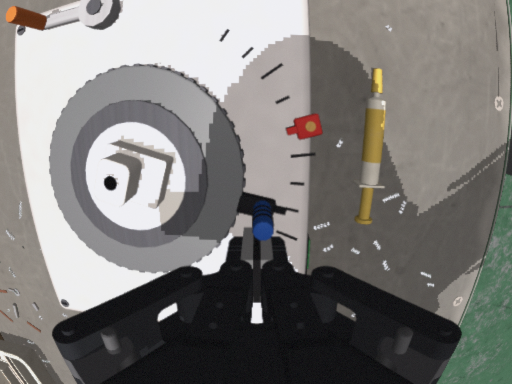

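```bash
python3 -m jog '[[0,1,-3,0,0,0,1],[0,2,-6,0,0,0,1],[0,2,-9,0,0,0,1],[0,2,-12,0,0,0,1],[0,2,-15,0,0,0,1],[0,2,-18,0,0,0,1],[0,2,-21,0,0,0,1],[0,2,-24,0,0,0,1],[0,2,-27,0,0,0,1],[0,2,-29,0,0,0,1],[0,2,-31,0,0,0,1],[0,2,-32,0,0,0,1],[0,2,-32,0,0,0,1],[0,2,-32,0,0,0,1]]'
python3 - <<'E'
from h import *
print(arm.get_obs()['tcp_pos'],arm.get_obs()['force'])
z=snap('wrist','wrist3')
z=np.load('wrist3.npz'); im=z['im'][110:260,210:360,::-1]; cv2.imwrite('pics/w3c.png',cv2.resize(im,None,fx=4,fy=4,interpolation=cv2.INTER_CUBIC))
from ring import ring
ring('wrist3',True,(.585,.079))
E
python3 m.py wrist3 | grep -v yel
```

```text
t: 4.7
tcp_pos: [0.5143, 0.0799, 0.0514]
tcp_rot: [-1.21, 1.209, 1.209]
force: [0.5, -0.2, -0.9]
width: -0.0001
[0.51429941 0.0798756  0.05137618] [ 0.5284341  -0.18913776 -0.91681965]
wrist3 0.062 (array([0.585 , 0.0788]), np.float64(0.0631), np.float64(0.00025), 78)
wrist3 0.043 (array([0.5855, 0.0795]), np.float64(0.0436), np.float64(0.00016), 108)
wrist3 blue [253, 201, 16, 6, 47] [260.9 203.1] [[0.5121, 0.0648], [0.5125, 0.0575], [0.5127, 0.0527]]
wrist3 blue [256, 207, 10, 2, 14] [260.5 207.7] [[0.5124, 0.0675], [0.5127, 0.0599], [0.5129, 0.0549]]
wrist3 blue [255, 211, 12, 3, 17] [260.4 212.1] [[0.5124, 0.0702], [0.5127, 0.0622], [0.5129, 0.0569]]
wrist3 blue [251, 216, 20, 25, 410] [260.5 227.6] [[0.5123, 0.08], [0.5126, 0.0707], [0.5129, 0.0646]]
wrist3 red [283, 171, 33, 25, 431] [300.  183.5] [[0.4902, 0.0532], [0.4934, 0.0475], [0.4956, 0.0437]]
wrist3 orange [1, 62, 11, 17, 145] [ 6.2 69.8] [[0.6877, -0.0298], [0.665, -0.0246], [0.6498, -0.0212]]
wrist3 orange [300, 179, 11, 11, 30] [304.9 184.1] [[0.4874, 0.0536], [0.491, 0.0478], [0.4934, 0.0439]]
```

View pics/w3c.png

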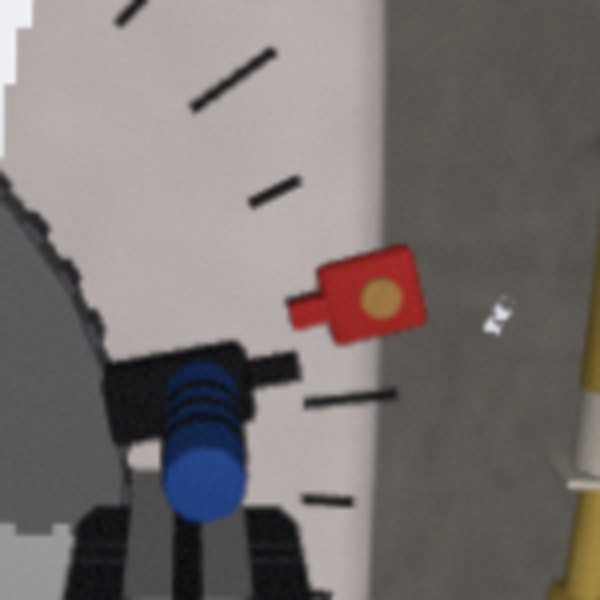

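```bash
cat > pt.py <<'E'
from h import *
import sys
tag,u0,v0,s=sys.argv[1],*map(float,sys.argv[2:5]); z=np.load(tag+'.npz'); c=np.array([.585,.079])
for a in sys.argv[5:]:
    x,y=map(float,a.split(',')); q=onz(z,(x+.5)/s-.5+u0,(y+.5)/s-.5+v0,.036,True)[:2]; p=q-c
    print(a,q.round(4),np.hypot(*p).round(4),round(np.degrees(np.arctan2(p[1],p[0]))%360,2))
E
python3 pt.py wrist3 210 110 4 299,366 289,315 268,370
```

```text
299,366 [0.4988 0.0636] 0.0876 190.13
289,315 [0.5004 0.056 ] 0.0877 195.19
268,370 [0.5032 0.0642] 0.0831 190.27
```

```bash
python3 -m jog '[[0,0,-1,0,0,0,1],[0,0,-2,0,0,0,1],[0,0,-3,0,0,0,1],[0,0,-4,0,0,0,1],[0,0,-5,0,0,0,1],[0,0,-5.5,0,0,0,1],[0,0,-5.5,0,0,0,1],[0,0,-5.5,0,0,0,1]]'
python3 - <<'E'
from h import *
print(arm.get_obs()['tcp_pos'],arm.get_obs()['force'])
z=snap('wrist','wrist4')
z=np.load('wrist4.npz'); im=z['im'][110:260,210:360,::-1]; cv2.imwrite('pics/w4c.png',cv2.resize(im,None,fx=4,fy=4,interpolation=cv2.INTER_CUBIC))
E
```

```text
t: 5.55
tcp_pos: [0.5141, 0.0745, 0.0514]
tcp_rot: [-1.209, 1.209, 1.209]
force: [2.0, 2.1, -0.7]
width: -0.0
[0.51410174 0.07450421 0.05141958] [ 1.96192024  2.13277259 -0.71502777]
```

View pics/w4c.png

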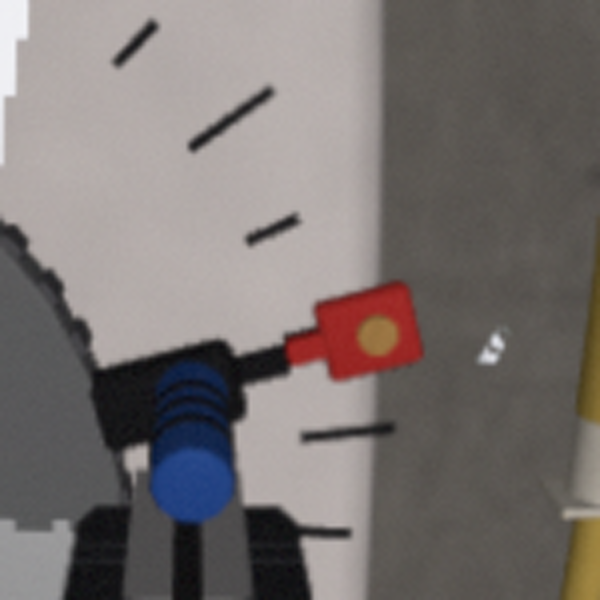

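```bash
python3 pt.py wrist4 210 110 4 287,358 287,349; python3 -m jog '[[0,0,-0.5,0,0,0,1],[0,0,-1,0,0,0,1],[0,0,-1,0,0,0,1],[0,0,-1,0,0,0,1]]'
python3 - <<'E'
from h import *
print(arm.get_obs()['tcp_pos'],arm.get_obs()['force'])
z=snap('wrist','wrist5')
z=np.load('wrist5.npz'); im=z['im'][110:260,210:360,::-1]; cv2.imwrite('pics/w5c.png',cv2.resize(im,None,fx=4,fy=4,interpolation=cv2.INTER_CUBIC))
E
```

```text
287,358 [0.5003 0.057 ] 0.0875 194.55
287,349 [0.5003 0.0557] 0.0878 195.4
t: 6.0
tcp_pos: [0.5141, 0.0735, 0.0513]
tcp_rot: [-1.209, 1.209, 1.209]
force: [2.0, 2.8, 0.7]
width: -0.0
[0.51407427 0.07353933 0.05134245] [1.96182473 2.8278628  0.741669  ]
```

View pics/w5c.png

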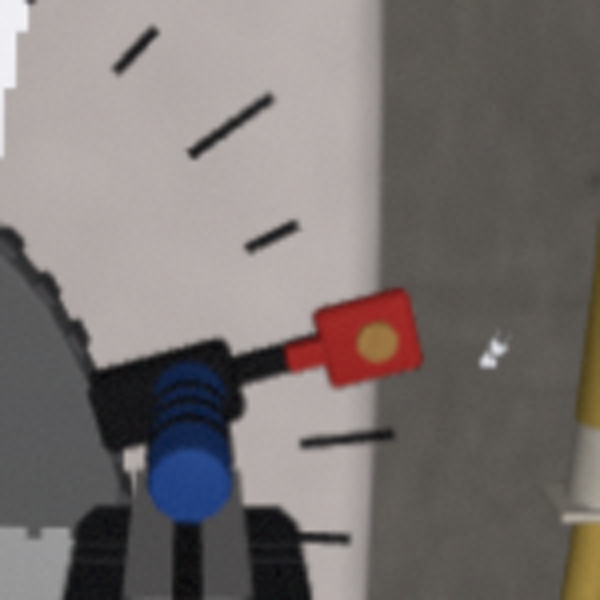

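```bash
python3 -m jog '[[0,0,4,0,0,0,1],[0,0,10,0,0,0,1],[0,0,15,0,0,0,1],[-25,0,15,0,0,0,1],[-60,0,15,0,0,0,1],[-90,0,5,0,0,0,1],[-90,-30,-25,0,0,0,1],[-90,-60,-55,0,0,0,1],[-90,-70,-60,0,0,0,1],[-90,-70,-60,0,0,0,1],[-90,-70,-60,0,0,0,1]]'
python3 - <<'E'
from h import *
print(arm.get_obs()['tcp_pos'],arm.get_obs()['force'])
snap('wrist','wrist6');snap('side','side6');snap('scene','scene6')
E
python3 m.py wrist6 | grep -v yel
python3 m.py side6 | grep -v yel|grep '0.6'
```

```text
t: 7.15
tcp_pos: [0.5833, 0.0139, 0.1407]
tcp_rot: [-1.208, 1.211, 1.21]
force: [0.2, -0.8, -1.3]
width: -0.0001
[0.58333318 0.01387315 0.14071341] [ 0.23641117 -0.82753719 -1.34683176]
wrist6 blue [328, 232, 9, 7, 34] [331.3 234. ] [[0.5128, 0.0609], [0.5188, 0.0511], [0.5228, 0.0445]]
wrist6 blue [331, 236, 7, 4, 13] [333.8 237.1] [[0.51, 0.0642], [0.5162, 0.0541], [0.5204, 0.0473]]
wrist6 blue [332, 239, 8, 5, 14] [335.3 240.4] [[0.5082, 0.0678], [0.5146, 0.0574], [0.5188, 0.0504]]
wrist6 blue [334, 242, 11, 13, 110] [339.  248.2] [[0.5035, 0.0764], [0.5103, 0.0652], [0.5148, 0.0578]]
wrist6 red [0, 0, 10, 53, 431] [ 4.1 23.8] [[0.8598, -0.1729], [0.8365, -0.1631], [0.821, -0.1566]]
wrist6 red [345, 219, 19, 14, 131] [354.7 226.2] [[0.4901, 0.0535], [0.498, 0.0442], [0.5033, 0.038]]
wrist6 orange [10, 10, 2, 27, 31] [10.3 23.6] [[0.8485, -0.17], [0.8262, -0.1604], [0.8114, -0.154]]
wrist6 orange [0, 38, 10, 18, 18] [ 5.3 46.5] [[0.8548, -0.1448], [0.832, -0.1374], [0.8168, -0.1324]]
wrist6 orange [167, 147, 9, 12, 28] [172.4 151.6] [[0.6563, -0.0175], [0.6502, -0.0208], [0.6462, -0.023]]
wrist6 orange [355, 224, 7, 6, 18] [357.8 226.8] [[0.4869, 0.0542], [0.4951, 0.0449], [0.5006, 0.0387]]
side6 blue [265, 197, 4, 5, 15] [266.8 199.1] [[0.5142, 0.0222], [0.5153, 0.0464], [0.5161, 0.0625]]
side6 red [185, 65, 9, 14, 57] [188.6  73.1] [[0.744, -0.6043], [0.7385, -0.5618], [0.7347, -0.5335]]
side6 red [63, 108, 7, 5, 28] [ 66.  109.7] [[1.0768, -0.3823], [1.0615, -0.3462], [1.0513, -0.3222]]
side6 red [273, 207, 9, 4, 22] [277.3 209. ] [[0.4923, 0.0562], [0.4941, 0.0794], [0.4953, 0.0948]]
side6 orange [205, 175, 4, 13, 38] [206.2 180.6] [[0.6544, -0.0473], [0.6515, -0.0211], [0.6495, -0.0036]]
```

View pics/wrist6.png

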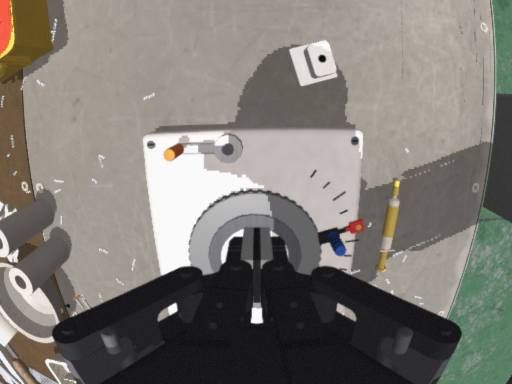

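```bash
python3 -m jog '[[0,-20,0,0,0,0,1],[0,-40,0,0,0,0,1],[0,-59,-1,0,0,0,1],[0,-59,-1,0,0,0,1],[30,-59,-1,0,0,0,1],[60,-59,-1,0,0,0,1],[80,-59,-1,0,0,0,1],[89,-59,-1,0,0,0,1],[89,-59,-1,0,0,0,1],[89,-59,-1,0,0,0,1]]'
python3 - <<'E'
from h import *
snap('wrist','wrist7')
z=np.load('wrist7.npz');print('insc',onz(np.load('wrist6.npz'),313,63,.036,True))
E
python3 m.py wrist7 | grep orange
```

```text
t: 8.3
tcp_pos: [0.6436, 0.0128, 0.0537]
tcp_rot: [-1.211, 1.207, 1.208]
force: [0.4, 0.5, 0.6]
width: -0.0
insc [ 0.53618994 -0.0925358   0.036     ]
wrist7 orange [235, 178, 21, 20, 318] [244.8 187.7] [[0.6506, -0.0108], [0.6497, -0.0168], [0.6492, -0.0209]]
```

View pics/wrist7.png

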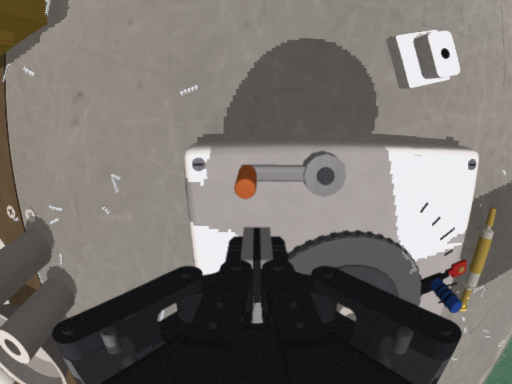

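```bash
python3 -m jog '[[1,0,-5,0,0,0,1],[1,0,-10,0,0,0,1],[1,0,-14,0,0,0,1],[1,0,-17,0,0,0,1],[1,0,-20,0,0,0,1],[1,0,-23,0,0,0,1],[1,0,-26,0,0,0,1],[1,0,-29,0,0,0,1],[1,0,-32,0,0,0,1],[1,0,-35,0,0,0,1],[1,0,-38,0,0,0,1],[1,0,-41,0,0,0,1],[1,0,-44,0,0,0,1],[1,1,-47,0,0,0,1],[1,1,-49,0,0,0,1],[1,1,-51,0,0,0,1],[1,1,-51,0,0,0,1],[1,1,-51,0,0,0,1]]'
python3 - <<'E'
from h import *
snap('wrist','wrist8')
E
python3 m.py wrist8 | grep orange
```

```text
t: 10.15
tcp_pos: [0.6392, -0.037, 0.05]
tcp_rot: [-1.204, 1.212, 1.214]
force: [-8.5, 8.8, 3.1]
width: 0.0002
wrist8 orange [255, 202, 21, 39, 637] [264.8 222.3] [[0.6347, -0.0408], [0.6355, -0.0497], [0.636, -0.0556]]
```

View pics/wrist8.png

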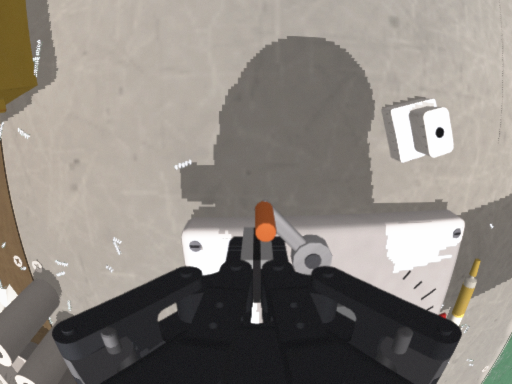

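```bash
python3 -m jog '[[0,0,5,0,0,0,1],[0,0,12,0,0,0,1],[0,-10,14,0,0,0,1],[0,-20,14,0,0,0,1],[0,-30,12,0,0,0,1],[0,-30,4,0,0,0,1],[0,-30,-6,0,0,0,1],[0,-30,-16,0,0,0,1],[0,-30,-21,0,0,0,1],[0,-30,-21,0,0,0,1],[0,-30,-21,0,0,0,1]]'
python3 - <<'E'
from h import *
snap('wrist','wrist9')
E
python3 m.py wrist9 | grep orange
```

```text
t: 11.3
tcp_pos: [0.6719, -0.0597, 0.0514]
tcp_rot: [-1.209, 1.209, 1.209]
force: [-0.2, 0.2, -0.4]
width: 0.0001
wrist9 orange [0, 79, 4, 49, 76] [  1.5 102.4] [[0.8513, -0.147], [0.8278, -0.1447], [0.8121, -0.1433]]
wrist9 orange [313, 238, 26, 31, 410] [324.2 253.2] [[0.6303, -0.0416], [0.6358, -0.0532], [0.6395, -0.0609]]
```

View pics/wrist9.png

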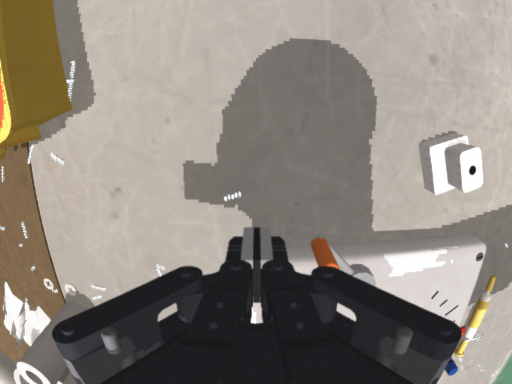

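```bash
python3 -m jog '[[0,6,0,0,0,0,1],[0,12,0,0,0,0,1],[0,16,0,0,0,0,1],[0,19,-1,0,0,0,1],[0,22,-1,0,0,0,1],[0,25,-2,0,0,0,1],[0,28,-2,0,0,0,1],[0,31,-2,0,0,0,1],[0,34,-3,0,0,0,1],[0,37,-3,0,0,0,1],[0,40,-4,0,0,0,1],[0,42,-4,0,0,0,1],[0,44,-4,0,0,0,1],[0,44,-4,0,0,0,1],[0,44,-4,0,0,0,1]]'
python3 - <<'E'
from h import *
snap('wrist','wrist10')
E
python3 m.py wrist10 | grep orange
```

```text
t: 12.85
tcp_pos: [0.6288, -0.0636, 0.052]
tcp_rot: [-1.211, 1.208, 1.208]
force: [4.5, -2.5, 2.5]
width: -0.0001
wrist10 orange [282, 227, 23, 40, 565] [293.1 246.7] [[0.607, -0.0504], [0.6099, -0.0613], [0.6118, -0.0686]]
```

View pics/wrist10.png

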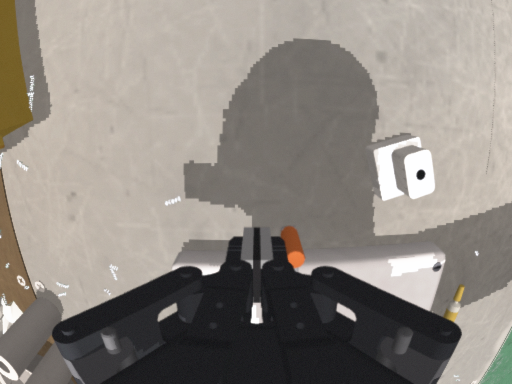

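The wrist picture shows the orange pin, about (293,247), against the finger's side and nearly straight out to -y. I'll push on a little until the force shows it has reached the stop.

```bash
python3 -m jog '[[0,1,0,0,0,0,1],[0,2,0,0,0,0,1],[0,3,0,0,0,0,1],[0,3,0,0,0,0,1],[0,3,0,0,0,0,1]]'
python3 - <<'E'
from h import *
print(arm.get_obs()['tcp_pos'],arm.get_obs()['force'])
snap('wrist','wrist11')
E
python3 m.py wrist11 | grep orange
```

```text
t: 13.4
tcp_pos: [0.6283, -0.0634, 0.0522]
tcp_rot: [-1.213, 1.204, 1.205]
force: [11.3, -2.9, -0.9]
width: -0.0003
[ 0.62828135 -0.06344035  0.05224304] [11.31879273 -2.85473328 -0.92677357]
wrist11 orange [282, 226, 22, 41, 544] [292.5 246.1] [[0.6069, -0.0506], [0.6096, -0.0614], [0.6115, -0.0687]]
```

At the stop: 3 mm commanded gave only 0.5 mm of motion, and the force rose to 11 N. I'll back off, lift and check.

```bash
python3 -m jog '[[0,-5,0,0,0,0,1],[0,-12,0,0,0,0,1],[0,-22,0,0,0,0,1],[-30,-22,0,0,0,0,1],[-70,-22,0,0,0,0,1],[-110,-10,20,0,0,0,1],[-150,20,50,0,0,0,1],[-170,60,80,0,0,0,1],[-175,90,80,0,0,0,1],[-175,90,80,0,0,0,1],[-175,90,80,0,0,0,1],[-175,90,80,0,0,0,1]]'
python3 - <<'E'
from h import *
print(arm.get_obs()['tcp_pos'],arm.get_obs()['force'])
snap('wrist','wrist12');snap('side','side12')
z=np.load('wrist12.npz'); cv2.imwrite('pics/w12c.png',cv2.resize(z['im'][:,:,::-1],None,fx=1.5,fy=1.5,interpolation=cv2.INTER_CUBIC))
E
python3 m.py wrist12|grep -v yel; python3 m.py side12|egrep 'blue|0\.6'
```

```text
t: 14.65
tcp_pos: [0.5347, 0.0166, 0.2252]
tcp_rot: [-1.208, 1.211, 1.211]
force: [0.0, -0.6, -0.1]
width: 0.0001
[0.53473171 0.01659292 0.22521624] [ 0.02251766 -0.61421535 -0.11348371]
wrist12 blue [272, 207, 8, 9, 56] [275.3 210.7] [[0.5118, 0.0712], [0.5133, 0.0633], [0.5143, 0.0581]]
wrist12 red [0, 0, 31, 88, 2100] [12.9 38.4] [[0.8806, -0.1803], [0.8589, -0.1724], [0.8445, -0.167]]
wrist12 red [285, 191, 17, 11, 86] [294.  196.5] [[0.4898, 0.0534], [0.4927, 0.0467], [0.4946, 0.0422]]
wrist12 orange [31, 41, 1, 12, 12] [31.  46.5] [[0.8406, -0.1588], [0.8214, -0.1522], [0.8087, -0.1478]]
wrist12 orange [12, 57, 18, 25, 32] [19.4 68.9] [[0.864, -0.1311], [0.8433, -0.1262], [0.8296, -0.123]]
wrist12 orange [177, 94, 9, 9, 47] [181.1  97.9] [[0.6191, -0.0633], [0.6139, -0.0627], [0.6104, -0.0623]]
wrist12 orange [294, 195, 5, 5, 15] [296.1 197. ] [[0.4872, 0.054], [0.4903, 0.0472], [0.4923, 0.0427]]
side12 blue [266, 197, 3, 5, 14] [266.9 199.1] [[0.5139, 0.0225], [0.5151, 0.0467], [0.5158, 0.0628]]
side12 red [185, 65, 9, 14, 53] [188.5  73. ] [[0.7447, -0.6054], [0.7391, -0.5629], [0.7354, -0.5345]]
side12 orange [222, 164, 4, 11, 31] [223.7 168.8] [[0.6146, -0.0923], [0.6128, -0.0647], [0.6116, -0.0464]]
side12 yellow [57, 55, 46, 33, 1012] [75.7 69.4] [[1.1171, -0.6402], [1.1006, -0.5966], [1.0896, -0.5676]]
side12 yellow [212, 86, 35, 30, 464] [224.5 101.3] [[0.6227, -0.4196], [0.6206, -0.3825], [0.6193, -0.3577]]
```

View pics/w12c.png

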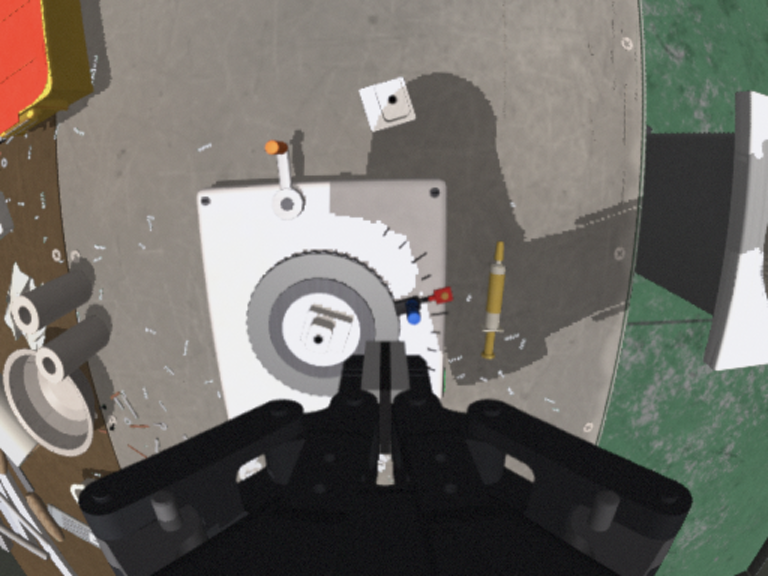

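Run:
```python
from h import *
z=np.load('wrist12.npz')
im=z['im'][80:150,160:230,::-1]; cv2.imwrite('pics/w12d.png',cv2.resize(im,None,fx=8,fy=8,interpolation=cv2.INTER_CUBIC))
im=z['im'][170:240,250:320,::-1]; cv2.imwrite('pics/w12e.png',cv2.resize(im,None,fx=8,fy=8,interpolation=cv2.INTER_CUBIC))
```

```text
(no output)
```

View pics/w12d.png

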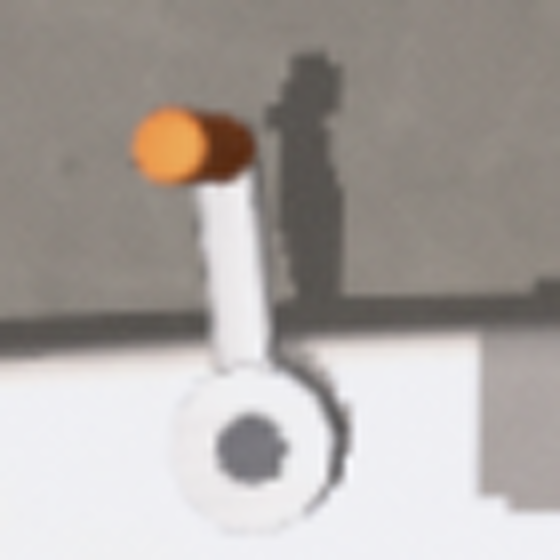

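View pics/w12e.png

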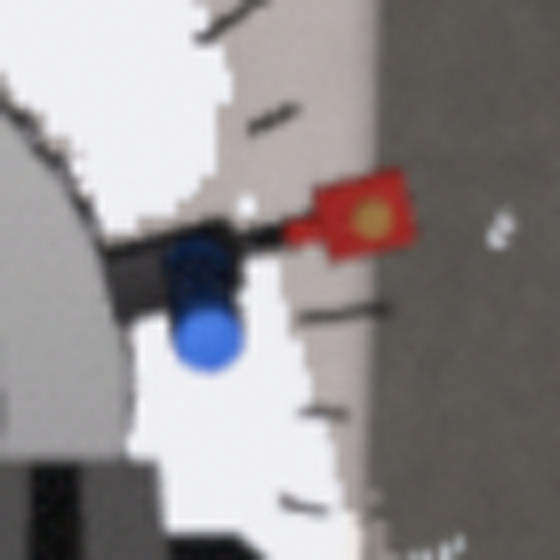

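Run:
```python
from h import *
z=np.load('wrist12.npz'); f=lambda x,y,h:onz(z,(x+.5)/8-.5+160,(y+.5)/8-.5+80,h,True)[:2]
for h in(.044,.050,.056):
  b=f(252,448,h); a=f(170,146,.071); d=a-b; print(h,b,d,np.hypot(*d),np.arctan2(-d[1],d[0]))
# stage right edge direction
p=f(0,345,.032);q=f(478,325,.032);print(p,q,np.arctan2(*(p-q)[::-1]))
```

```text
0.044 [ 0.60698036 -0.02046755] [ 0.00368146 -0.0418787 ] 0.042040198443278824 1.4831140051292049
0.05 [ 0.60566688 -0.02107929] [ 0.00499494 -0.04126695] 0.04156814758688184 1.4503425713855682
0.056 [ 0.6043534  -0.02169103] [ 0.00630842 -0.04065521] 0.04114173569529581 1.4168552027106054
[ 0.64725879 -0.03578242] [ 0.57625449 -0.03615671] 0.005271321670811993
```

```bash
python3 -c "
from rig import arm
print(arm.get_obs()['t'],arm.get_obs()['force']); print(arm.close_job())"
```

```text
14.75 [ 0.16822645  1.10748492 -0.34658224]
the job is handed in; nothing more can be done
None
```

I set the iris pointer to the red tab, pushed the clamp lever to its stop, and handed the job in at about 14.8 s of the 67 s. No verdict came back.

**Iris lever:** I pushed the blue pin round its arc from about 146.5° to 195°, using the side of the shut fingers. In the last pictures the pointer tip meets the tab tip within about 0.5 mm. It still did after the clamp work, and the tab measured within 1 mm of where it started.

**Clamp lever:** I pushed the orange pin first to the robot's right and then back towards the robot. The stop showed as 3 mm of commanded travel giving only 0.5 mm of motion, with the force rising to about 11 N. The closing picture puts the joint at about 1.45 to 1.48 rad, short of the nominal 1.5.

**Where the checks disagreed:**
- The side camera puts the orange pin 2 to 3 mm off the wrist camera's position. That would make the clamp angle about 1.38 rad, still past the 1.35 limit, and the difference is within the stated calibration.
- The early wrist view read the pointer tip at about 95 mm from the axis instead of 88 mm. Close up it read 87.6 mm.

**Other things:** In the last wrist picture the syringe, the insert on the window and the insert beside the stage look undisturbed, but I did not re-measure them. I did not check the eyepiece in a final picture. The fingers finished clear of everything, with TCP height about 0.225 m.

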